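# Start a brass hinge in the polisher

## Robot

A 7-joint arm with a two-finger parallel gripper is mounted at the origin on the work surface. World frame = base frame: x ahead of the robot, y to its left, z up, the work surface at z = 0. Lengths are in m, angles in rad, forces in N, time in s.
With the tool pointing down it reaches from about 0.35 to 0.9 m from the base axis. Payload 7.2 kg.
Tool frame: the origin (TCP) lies on the centre line of the jaws, within the pads' length; the fingertips stand 14 mm ahead of it and the grasp point (between the pads) lies 5 mm behind it; z points along the fingers, y is the line along which they close (so a half turn about z gives the same grasp; the last joint's range is limited). The gripper opens to 85 mm and grips with 20 to 120 N. Pads are 22 mm wide; open, the fingers measure 114 mm over their backs; the gripper's body (76 mm by 85 mm) begins 54 mm behind the grasp point. The pads swing forward as they close: fully open they stand 13 mm farther back than shut.
Start: joints at [-1.407, 0.411, -0.013, 1.596, 0.006, 1.134, -0.082], TCP at [0.144, 0.608, 0.245] pointing down, gripper open.
Joint ranges: [-2.95, 2.95], [-0.29, 1.99], [-1.47, 1.44], [0.14, 2.54], [-1.03, 4.17], [0.13, 1.85], [-2.86, 2.86]. Speed limits (rad/s): [2.39, 2.39, 3.01, 3.01, 3.14, 3.14, 3.14].

## Interface

Orientations are given as a 3x3 rotation matrix whose columns are the frame's x, y, z axes.
In Python, from rig import telemetry, viewer, job gives the robot as it stands.
- The arm moves only by the tool move_arm, never from a script. Its argument "increments" is a list of rows, each a list of 3 entries, a list of its own where there are three numbers: the shift along the world's x, y, z in m, then the turn, a rotation vector about the world's x, y, z in rad, then the opening, from -1 (shut) to 1 (fully open), so that 0 is half open. A call has 1 to 12 rows; each row shifts and turns the commanded pose from where the row before left it; what a row does not reach is not made up. A row lasts 1/8 s, in which the tool goes at most 62.5 mm and 10.7 degrees, less where a joint would pass 70% of its speed; a pose out of reach is approached as far as the arm can. A call with a gripper value outside its range is refused whole. The fingers move at their own pace and stop on an object; the grip force is fixed at half the most. Time passes only in rows, so rows that do not move let the fingers close. It gives the time, the measured TCP pose, the force, the opening and the grip force at its end, in the units of the state.
- telemetry.get_state(): the state, without advancing time (a new reading comes with each control period).
- viewer.grab_frame(name): name is "scene" or "top"; returns the picture (400x640x3 uint8, blue, green, red); there is no depth.
- viewer.calibration(name): a dict with "vertical_fov" (degrees; the focal length in pixels is half the picture's height over the tangent of half this angle, whatever the lens; pixels are square), "cx", "cy" (the principal point, pixels), "world_to_cam" (4x4, takes a point from world to camera coordinates). Camera axes: x right, y down, z forward; pixel columns grow to the right and rows downward; lengths in m; the calibration is good to about 2 mm. A picture is of the moment at which its call begins. calibration takes no time and is no camera call.
- job.hand_in(): hands the job in; it is judged then, once.
The state is a dict: "clock": time; "q": joint angles; "dq": joint speeds; "joint_efforts": joint torques, N m; "position": TCP position; "orientation": TCP orientation; "wrist_force": force on the tool from outside, world axes, zero at the start; "wrist_torque": the same for the moment, N m; "gripper_width": opening from 0.0 (shut) to 1.0 (fully open); "grip_force": force on a finger pad.
Only numpy, scipy, OpenCV 4.12 (cv2) and the standard library are available. Lean on these libraries where they do the work, as an engineer would, in place of code of your own. Each camera call takes 0.05 s, during which the arm holds its last target. There are 200 camera calls.

## Task

Slide open only the stock box whose lid carries a hinge as its sample, take out the folded brass hinge and lay it flat in the polisher's tub without dropping it. Once it is in, set the timer: turn the inner knob until its pointed end faces the long raised mark on the deck, leaving the outer speed collar as it was set. Finish with the box slid fully shut, the other boxes never opened and the jar, hammer and hard hat undisturbed.

Things in the scene. Friction and masses are not known exactly. Their poses are not given: they have to be found in the camera images.
- hinge_mid (a point): Centre of the loose folded brass butt hinge, 90 mm long (x) x 36 mm wide (y) x 14 mm thick (z), about 0.3 kg. It lies flat on the inner floor (10 mm above the bench) of the hinge box, long axis roughly along the box's x, near the end towards the robot, under the shut lid.
- hinge: The same hinge; origin at the centre of its underside, axes as for point hinge_mid.
- box_hinge: The hinge box: fixed plywood stock box, 150 (x) x 130 (y) x 50 mm, walls and floor 10 mm thick, with a sliding lid in 10 mm high side runners; its lid carries a flat brass hinge as sample. It is one of three alike boxes in a row, in any order. Origin at the centre of its underside, x the lid's opening direction.
- lid_hinge (a joint): Opening (m) of the sliding lid of the hinge box: 0 shut, grows to 0.125 (stop) as the lid slides along the box's +x, away from the robot; sliding takes about 2 N and it stays where it is left.
- hinge_lid_grip (a point): Centre of the wooden grip bar on the lid of the hinge box: 12 mm thick (x), 70 mm long (y), 26 mm high (13 mm above and below this point; its foot stands on the 8 mm lid, whose top is 58 mm above the bench). x points along the lid's opening direction. The bar lies 45 mm towards the robot from the lid's centre. Fixed on the lid 80 mm beyond the bar is a brass sample of what the box holds: two rectangular leaves with a round knuckle between, about 50 x 56 mm, 10 mm high.
- lid_washer (a joint): Opening (m) of the sliding lid of the washer box: 0 shut, grows to 0.125 (stop) as the lid slides along the box's +x, away from the robot; sliding takes about 2 N and it stays where it is left.
- washer_lid_grip (a point): Centre of the wooden grip bar on the lid of the washer box: 12 mm thick (x), 70 mm long (y), 26 mm high (13 mm above and below this point; its foot stands on the 8 mm lid, whose top is 58 mm above the bench). x points along the lid's opening direction. The bar lies 45 mm towards the robot from the lid's centre. Fixed on the lid 80 mm beyond the bar is a brass sample of what the box holds: a round washer 52 mm across.
- lid_bolt (a joint): Opening (m) of the sliding lid of the bolt box: 0 shut, grows to 0.125 (stop) as the lid slides along the box's +x, away from the robot; sliding takes about 2 N and it stays where it is left.
- bolt_lid_grip (a point): Centre of the wooden grip bar on the lid of the bolt box: 12 mm thick (x), 70 mm long (y), 26 mm high (13 mm above and below this point; its foot stands on the 8 mm lid, whose top is 58 mm above the bench). x points along the lid's opening direction. The bar lies 45 mm towards the robot from the lid's centre. Fixed on the lid 80 mm beyond the bar is a brass sample of what the box holds: a bolt 80 mm long lying across the lid, its head 22 mm high.
- tub_floor (a point): Centre of the inner floor of the polisher's round open grey tub, 55 mm above the bench. The flat floor is 146 mm across; the wall is 5 mm thick and flares to a rim 180 mm across outside, 50 mm above the floor. Axes as for the polisher: x away from the robot at yaw 0, z up. The polisher is a fixed grey base 200 (x) x 340 (y) mm, deck 50 mm above the bench, the tub on one half (towards its -y) and the knobs on the other, their axis 195 mm from the tub's centre along its +y.
- dial_mark (a point): Top of the long raised mark on the deck, 26 x 8 x 6 mm, pointing at the knobs' axis from 79 mm away on the robot's side (the polisher's -x). Round studs on the deck are mere graduations.
- knob_grip (a point): Point on the vertical axis of the inner knob, half-way up its black grip bar: 63 mm long (x), 14 mm wide (y), 30 mm high, bottom 76 mm and top 106 mm above the bench. Its pointed end, marked with a thin line, is along its own -x.
- knob (a joint): Angle of the inner knob (rad): 0 when its pointed end faces the long mark, grows clockwise seen from above; stops at -1.6 and 1.6; starts negative, so it has to be turned clockwise. Turning takes about 0.04 N m; stays where left.
- collar (a joint): Angle of the outer collar (rad), clockwise from above positive: a metal ring 84 mm across round the inner knob, its top 72 mm above the bench (4 mm below the grip bar). Turns at a touch (0.02 N m); must be left alone.
- collar_tab (a point): Outer end of the tab that sticks out level from the collar, 14 mm wide, 55 mm from the axis (the tab reaches 59 mm), top 69 mm above the bench.
- jar: Bystander: glass marmalade jar, 72 mm across, 110 mm high; origin under its centre.
- hammer: Bystander: steel lump hammer, head 98 x 42 x 42 mm, handle reaching 260 mm from the head's centre along its -x; origin under the head.
- hard_hat: Bystander: yellow hard hat, about 275 x 250 mm, 150 mm high; origin under its centre.
Things that resemble listed ones, but are neither listed nor needed, are in the scene too. Leave any turquoise look-alike of the box_hinge alone.

How it is judged:
By the outcome, as a careful person would: the job done as asked, in the order asked, and still so for the second after the job is handed in, with the robot touching nothing.
It also fails if it takes over 70 s, if anything falls off the work surface, if the arm or the gripper's body presses on something with over 40 N, if the wrist force passes 120 N, or if a joint passes its speed limit or range.

## Working session

There is one attempt and no reset: what is moved stays moved. The work goes in short steps, Python scripts to look and compute and a tool call to move; the robot and the scene stay as the last step left them, time stands still between calls to the robot, and variables do not carry over. Pictures are saved under pics/ and viewed, at most 11 in all, crops included, and the job is handed in when it is done.

Besides the shell and the picture viewer there is one more tool, called after ">>>" in YAML: its name, and indented under it one key for each argument. move_arm: Moves the arm, as the interface text tells. Its arguments: {"type":"object","properties":{"increments":{"type":"array"}},"required":["increments"]}

```bash
mkdir -p pics; cat > h.py <<'E'
import numpy as np, cv2
from rig import telemetry, viewer, job
def ray(name,u,v,z):
    c=viewer.calibration(name); T=np.array(c["world_to_cam"]); f=200/np.tan(np.radians(c["vertical_fov"])/2)
    R=T[:3,:3]; o=-R.T@T[:3,3]; d=R.T@np.array([(u-c["cx"])/f,(v-c["cy"])/f,1]); return o+d*(z-o[2])/d[2]
def proj(name,p):
    c=viewer.calibration(name); T=np.array(c["world_to_cam"]); f=200/np.tan(np.radians(c["vertical_fov"])/2)
    q=T[:3,:3]@np.array(p)+T[:3,3]; return f*q[0]/q[2]+c["cx"],f*q[1]/q[2]+c["cy"]
E
python3 - <<'E'
from h import *
for n in("top","scene"):
    im=viewer.grab_frame(n); cv2.imwrite(f"pics/{n}0.png",im); cv2.imwrite(f"pics/{n}0b.png",cv2.resize(im,(800,500),interpolation=cv2.INTER_CUBIC))
    c=viewer.calibration(n); print(c)
E
```

```text
{'vertical_fov': 43.008115568033006, 'cx': 315.00665551098626, 'cy': 200.89421347153217, 'world_to_cam': array([[-0.02411046, -0.99969645,  0.00506811, -0.09734985],
       [-0.99112241,  0.02324003, -0.13090554,  0.55389477],
       [ 0.13074802, -0.00817931, -0.99138189,  1.45716997],
       [ 0.        ,  0.        ,  0.        ,  1.        ]])}
{'vertical_fov': 49.820519125598906, 'cx': 323.5088250722328, 'cy': 198.56283038490247, 'world_to_cam': array([[ 0.0563439 ,  0.99840378,  0.00390688,  0.05879507],
       [ 0.87597189, -0.04755623, -0.48001213, -0.43965778],
       [-0.47906013,  0.03046807, -0.87725315,  1.74850478],
       [ 0.        ,  0.        ,  0.        ,  1.        ]])}
```

View pics/top0b.png

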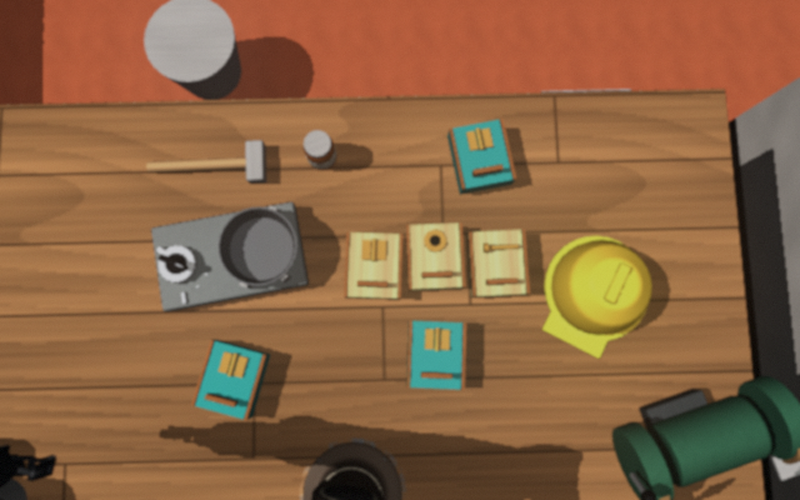

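View pics/scene0b.png

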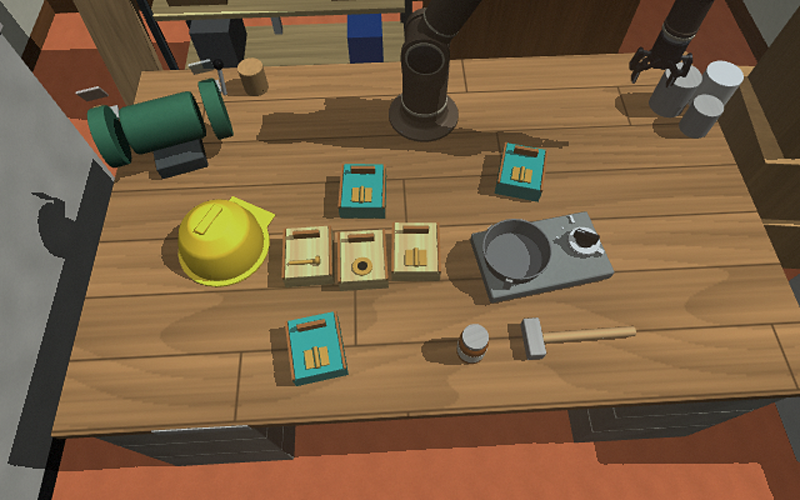

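The top view shows the plywood hinge box at about (375,265), beside the washer and bolt boxes. The polisher tub is at (258,247) and the knob at (177,264). I'll enlarge both areas.

```bash
python3 - <<'E'
from h import *
im=cv2.imread("pics/top0.png")
a=cv2.resize(im[180:245,270:330],None,fx=9,fy=9,interpolation=cv2.INTER_CUBIC)  # 540x585
cv2.imwrite("pics/box.png",a)
b=cv2.resize(im[155:255,115:250],None,fx=5.9,fy=5.9,interpolation=cv2.INTER_CUBIC)
cv2.imwrite("pics/pol.png",b)
s=cv2.imread("pics/scene0.png")
print(b.shape)
cv2.imwrite("pics/knobs.png",cv2.resize(s[160:230,420:500],None,fx=8,fy=8,interpolation=cv2.INTER_CUBIC))
E
```

```text
(590, 796, 3)
```

View pics/box.png

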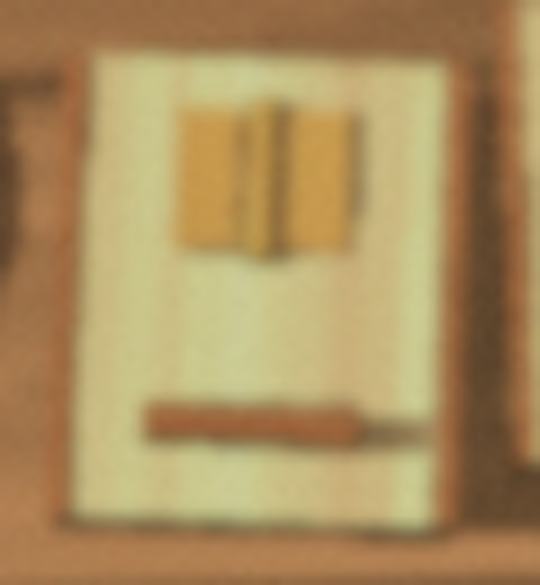

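View pics/pol.png

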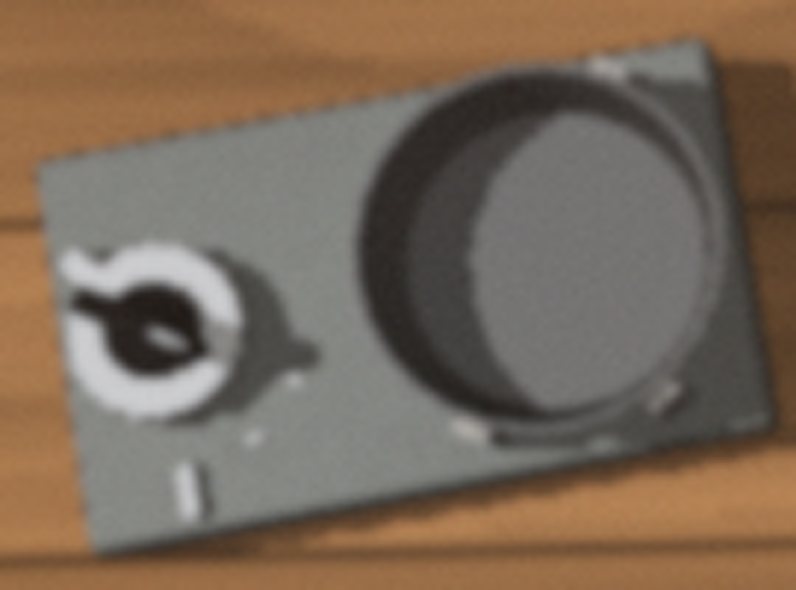

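View pics/knobs.png

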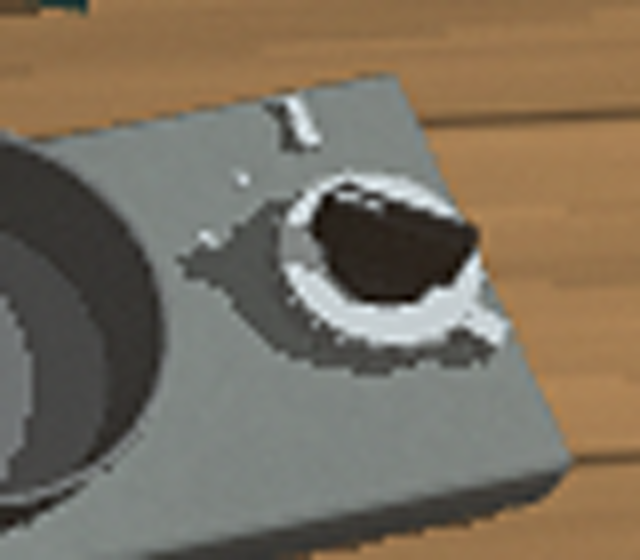

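The crop shows the hinge sample at (265,180) and its grip bar from (145,420) to (360,422). The polisher deck corners are clear, the knob's line points lower right from about (155,330), and the mark is at (190,490).

```bash
python3 - <<'E'
from h import *
def P(x,y,z): return ray("top",(x+.5)/5.9-.5+115,(y+.5)/5.9-.5+155,z)
def B(x,y,z): return ray("top",(x+.5)/9-.5+270,(y+.5)/9-.5+180,z)
def K(x,y,z): return ray("scene",(x+.5)/8-.5+420,(y+.5)/8-.5+160,z)
np.set_printoptions(precision=4,suppress=True)
c=[P(*q,.05)[:2] for q in((40,165),(705,40),(775,425),(95,550))]
print("corners",c,"mean",np.mean(c,0))
for a,b in((0,1),(3,2),(0,3),(1,2)): d=c[b]-c[a]; print(np.linalg.norm(d),np.degrees(np.arctan2(d[1],d[0])))
print("collar",P(155,330,.072),"mark",P(180,462,.056),P(190,520,.056),"mark scene",K(290,98,.056),K(308,142,.056))
print("bar ends",P(75,300,.106),P(210,355,.106),"line",P(150,328,.106),P(190,350,.106))
print("bar scene far end",K(478,238,.106),"line",K(345,190,.106),K(380,200,.106))
print("tub rim c",P(542,247,.105))
print("grip bar L/R",B(145,420,.084),B(360,424,.084))
print("sample",B(265,178,.068))
l=[B(*q,.06) for q in((92,52),(450,62),(440,528),(75,520))];print("lid",l,np.mean(l,0))
s=cv2.imread("pics/scene0.png")
# refine via box overlay, hinge box in scene
print(telemetry.get_state()["position"],telemetry.get_state()["orientation"])
cv2.imwrite("pics/sb.png",cv2.resize(s[170:230,305:360],None,fx=10,fy=10,interpolation=cv2.INTER_CUBIC))
E
```

```text
corners [array([0.617 , 0.4545]), array([0.6726, 0.125 ]), array([0.4793, 0.0913]), array([0.4261, 0.4228])] mean [0.5487 0.2734]
0.33413422693001965 -80.42625573015901
0.33576367283297376 -80.8822012722488
0.19358796449635174 -170.59324787679927
0.19626187112384588 -170.1183817809433
collar [0.5307 0.3885 0.072 ] mark [0.4676 0.3804 0.056 ] [0.4392 0.375  0.056 ] mark scene [0.4469 0.3762 0.056 ] [0.4695 0.3794 0.056 ]
bar ends [0.5418 0.4152 0.106 ] [0.5141 0.3508 0.106 ] line [0.5276 0.3794 0.106 ] [0.5167 0.3603 0.106 ]
bar scene far end [0.5483 0.4191 0.106 ] line [0.5228 0.3696 0.106 ] [0.5283 0.383  0.106 ]
tub rim c [0.5621 0.1944 0.105 ]
grip bar L/R [ 0.4749 -0.0254  0.084 ] [ 0.472  -0.0929  0.084 ]
sample [ 0.5529 -0.0642  0.068 ]
lid [array([ 0.5964, -0.009 ,  0.06  ]), array([ 0.5904, -0.1245,  0.06  ]), array([ 0.4401, -0.1176,  0.06  ]), array([ 0.4455, -0.0013,  0.06  ])] [ 0.5181 -0.0631  0.06  ]
[0.1435 0.6079 0.2445] [[-0.9733  0.2297 -0.0003]
 [ 0.2297  0.9733 -0.0014]
 [-0.0001 -0.0015 -1.    ]]
```

View pics/sb.png

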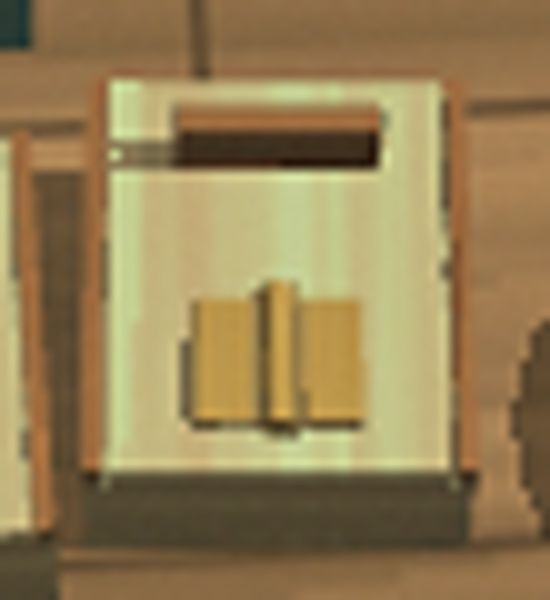

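Geometry so far:
- **Bar:** centre about (0.4735, -0.059), box yaw about -2.7°.
- **Tub:** about (0.562, 0.194).
- **Knob axis:** about (0.532, 0.389).
- **Polisher:** yaw about 9.5°.

Next I move above the bar.

>>> move_arm:
  increments:
    - [[0.0275,-0.0556,-0.006],[0,0,-0.1155],0.5]
    - [[0.0275,-0.0556,-0.006],[0,0,-0.1155],0.5]
    - [[0.0275,-0.0556,-0.006],[0,0,-0.1155],0.5]
    - [[0.0275,-0.0556,-0.006],[0,0,-0.1155],0.5]
    - [[0.0275,-0.0556,-0.006],[0,0,-0.1155],0.5]
    - [[0.0275,-0.0556,-0.006],[0,0,-0.1155],0.5]
    - [[0.0275,-0.0556,-0.006],[0,0,-0.1155],0.5]
    - [[0.0275,-0.0556,-0.006],[0,0,-0.1155],0.5]
    - [[0.0275,-0.0556,-0.006],[0,0,-0.1155],0.5]
    - [[0.0275,-0.0556,-0.006],[0,0,-0.1155],0.5]
    - [[0.0275,-0.0556,-0.006],[0,0,-0.1155],0]
    - [[0.0275,-0.0556,-0.006],[0,0,-0.1155],0]

```text
clock: 1.6
position: [0.4742, -0.0606, 0.1732]
orientation: [[0.05, 0.999, 0.001], [0.999, -0.05, 0.0], [0.0, 0.001, -1.0]]
wrist_force: [1.2, 0.6, 0.9]
gripper_width: 0.503
grip_force: 0.0
```

>>> move_arm:
  increments:
    - [[0,0.001,-0.04],[0,0,0],0]
    - [[0,0,-0.035],[0,0,0],0]
    - [[0,0,-0.02],[0,0,0],0]
    - [[0,0,0],[0,0,0],0]
    - [[0,0,0],[0,0,0],-0.4]
    - [[0,0,0],[0,0,0],-0.9]
    - [[0,0,0],[0,0,0],-0.9]
    - [[0,0,0],[0,0,0],-0.9]

```text
clock: 2.6
position: [0.4744, -0.0579, 0.0794]
orientation: [[0.047, 0.999, 0.002], [0.999, -0.047, 0.001], [0.001, 0.002, -1.0]]
wrist_force: [-1.1, -0.1, 7.9]
gripper_width: 0.128
grip_force: 60.2
```

>>> move_arm:
  increments:
    - [[0.015,-0.0007,0.001],[0,0,0],-0.9]
    - [[0.02,-0.0009,0],[0,0,0],-0.9]
    - [[0.025,-0.0012,0],[0,0,0],-0.9]
    - [[0.025,-0.0012,0],[0,0,0],-0.9]
    - [[0.02,-0.0009,0],[0,0,0],-0.9]
    - [[0.012,-0.0006,0],[0,0,0],-0.9]
    - [[0.005,-0.0002,0],[0,0,0],-0.9]
    - [[0,0,0],[0,0,0],-0.9]
    - [[0,0,0],[0,0,0],-0.9]

```text
clock: 3.72
position: [0.5958, -0.0646, 0.0795]
orientation: [[0.048, 0.999, 0.001], [0.999, -0.048, -0.001], [-0.001, 0.001, -1.0]]
wrist_force: [1.8, -5.8, -1.1]
gripper_width: 0.125
grip_force: 59.4
```

>>> move_arm:
  increments:
    - [[0,0,0],[0,0,0],-0.2]
    - [[0,0,0],[0,0,0],0]
    - [[0,0,0.02],[0,0,0],0]
    - [[0,0,0.05],[0,0,-0.1745],0]
    - [[-0.01,0.02,0.05],[0,0,-0.1745],0]
    - [[-0.02,0.05,0.03],[0,0,-0.1745],0]
    - [[-0.02,0.05,0.01],[0,0,-0.1745],0]
    - [[-0.02,0.05,0],[0,0,-0.1745],0]
    - [[-0.02,0.05,0],[0,0,-0.1745],0]
    - [[-0.02,0.02,0],[0,0,-0.1745],0]
    - [[-0.02,0,0],[0,0,-0.1745],0]
    - [[0,0,0],[0,0,-0.175],0]

```text
clock: 5.22
position: [0.4642, 0.1769, 0.2401]
orientation: [[0.999, -0.05, -0.001], [-0.05, -0.999, 0.003], [-0.001, -0.003, -1.0]]
wrist_force: [0.2, 0.4, 0.1]
gripper_width: 0.498
grip_force: 0.0
```

```bash
python3 - <<'E'
from h import *
t=viewer.grab_frame("top"); s=viewer.grab_frame("scene")
a=cv2.resize(t[170:250,260:340],(500,500),interpolation=cv2.INTER_CUBIC)
u,v=map(int,proj("scene",(.52,-.06,.03)))
print(u,v)
b=cv2.resize(s[v-30:v+30,u-18:u+18],(300,500),interpolation=cv2.INTER_CUBIC)
cv2.imwrite("pics/open.png",np.hstack([a,b]))
E
```

```text
331 199
```

View pics/open.png

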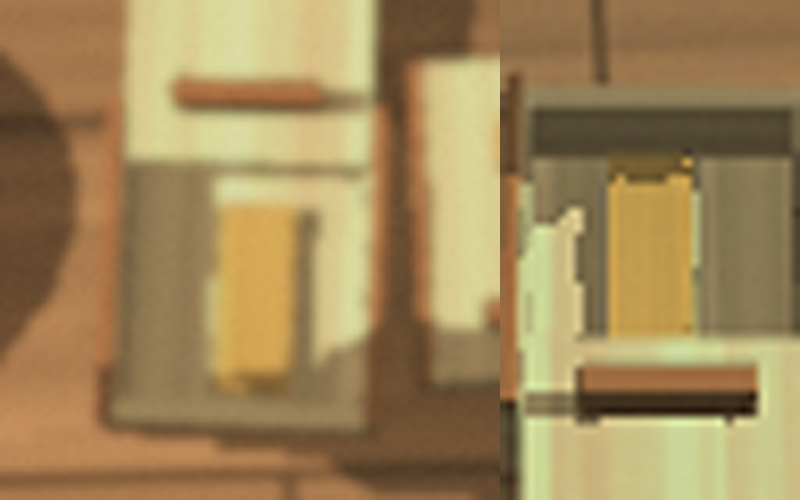

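The lid is open and the hinge is visible in the left panel with corners at about (220,203), (297,205), (290,390) and (215,388).

```bash
python3 - <<'E'
from h import *
q=[ray("top",(x+.5)/6.25-.5+260,(y+.5)/6.25-.5+170,.024)[:2] for x,y in((220,203),(297,205),(290,388),(215,386))]
print(np.round(q,4),np.mean(q,0)); 
for a,b in((3,0),(2,1),(1,0)): d=q[b]-q[a]; print(np.linalg.norm(d),np.degrees(np.arctan2(d[1],d[0])))
w,h=300/36,500/60
for x,y in((610,180),(690,172),(608,335),(695,335)): print(ray("scene",(x-500+.5)/w-.5+313,(y+.5)/h-.5+169,.024)[:2])
E
```

```text
[[ 0.551  -0.0505]
 [ 0.5492 -0.087 ]
 [ 0.4624 -0.0818]
 [ 0.4642 -0.0465]] [ 0.50668714 -0.06648123]
0.08694422423211999 -2.6347196462463494
0.0869762079110916 -3.4373073572980455
0.03655789968036537 87.15565747115852
[ 0.47749096 -0.07809553]
[ 0.47545655 -0.04451731]
[ 0.55004633 -0.08318863]
[ 0.5519713  -0.04780889]
```

>>> move_arm:
  increments:
    - [[0.0086,-0.0484,-0.01],[0,0,0],0.3]
    - [[0.0086,-0.0484,-0.01],[0,0,0],0.3]
    - [[0.0086,-0.0484,-0.01],[0,0,0],0.3]
    - [[0.0086,-0.0484,-0.01],[0,0,0],0.3]
    - [[0.0086,-0.0484,-0.01],[0,0,0],0.3]
    - [[0,0,0],[0,0,0],0.3]

```text
clock: 6.08
position: [0.5085, -0.071, 0.1897]
orientation: [[0.999, -0.05, 0.001], [-0.05, -0.999, -0.001], [0.001, 0.001, -1.0]]
wrist_force: [0.2, 0.9, -0.8]
gripper_width: 0.646
grip_force: 0.0
```

>>> move_arm:
  increments:
    - [[0,0,-0.04],[0,0,0],0.3]
    - [[0,0,-0.04],[0,0,0],0.3]
    - [[0,0,0],[0,0,0],0.3]

```text
clock: 6.45
position: [0.5073, -0.0649, 0.1078]
orientation: [[0.999, -0.043, -0.004], [-0.043, -0.999, 0.0], [-0.004, -0.0, -1.0]]
wrist_force: [0.1, -0.1, 0.2]
gripper_width: 0.649
grip_force: 0.0
```

>>> move_arm:
  increments:
    - [[0,0,-0.03],[0,0,0],0.3]
    - [[0,0,-0.03],[0,0,0],0.3]
    - [[0,0,-0.02],[0,0,0],0.3]
    - [[0,0,-0.001],[0,0,0],0.3]
    - [[0,0,0],[0,0,0],0]
    - [[0,0,0],[0,0,0],-0.4]
    - [[0,0,0],[0,0,0],-0.6]
    - [[0,0,0],[0,0,0],-0.6]

```text
clock: 7.45
position: [0.5099, -0.0658, 0.0302]
orientation: [[0.999, -0.046, 0.003], [-0.046, -0.999, 0.001], [0.003, -0.001, -1.0]]
wrist_force: [-2.3, 1.0, 11.8]
gripper_width: 0.393
grip_force: 58.6
```

>>> move_arm:
  increments:
    - [[0,0,0.01],[0,0,0],-0.6]
    - [[0,0,0.03],[0,0,0],-0.6]
    - [[0,0,0.05],[0,0,0],-0.6]
    - [[0,0,0.05],[0,0,0],-0.6]
    - [[0.0055,0.028,0.02],[0,0,0],-0.6]
    - [[0.01,0.048,0],[0,0,0],-0.6]
    - [[0.01,0.048,0],[0,0,0],-0.6]
    - [[0.01,0.048,0],[0,0,0],-0.6]
    - [[0.01,0.048,0],[0,0,0],-0.6]
    - [[0.0055,0.028,0],[0,0,0],-0.6]
    - [[0.002,0.011,0],[0,0,0],-0.6]
    - [[0,0,0],[0,0,0],-0.6]

```text
clock: 8.95
position: [0.5615, 0.1928, 0.1883]
orientation: [[0.999, -0.046, -0.0], [-0.046, -0.999, -0.001], [-0.0, 0.001, -1.0]]
wrist_force: [0.4, -0.5, -3.5]
gripper_width: 0.389
grip_force: 60.6
```

```bash
python3 - <<'E'
from h import *
s=viewer.grab_frame("scene"); u,v=map(int,proj("scene",(.56,.26,.1)))
print(u,v)
cv2.imwrite("pics/tub.png",cv2.resize(s[v-60:v+60,u-70:u+90],(800,600),interpolation=cv2.INTER_CUBIC))
x=telemetry.get_state(); print(x["position"],x["wrist_force"],x["gripper_width"])
E
```

```text
431 195
[0.56150742 0.19165997 0.18844603] [-0.2466238  -0.56420402 -3.68056352] 0.38946538886038823
```

View pics/tub.png

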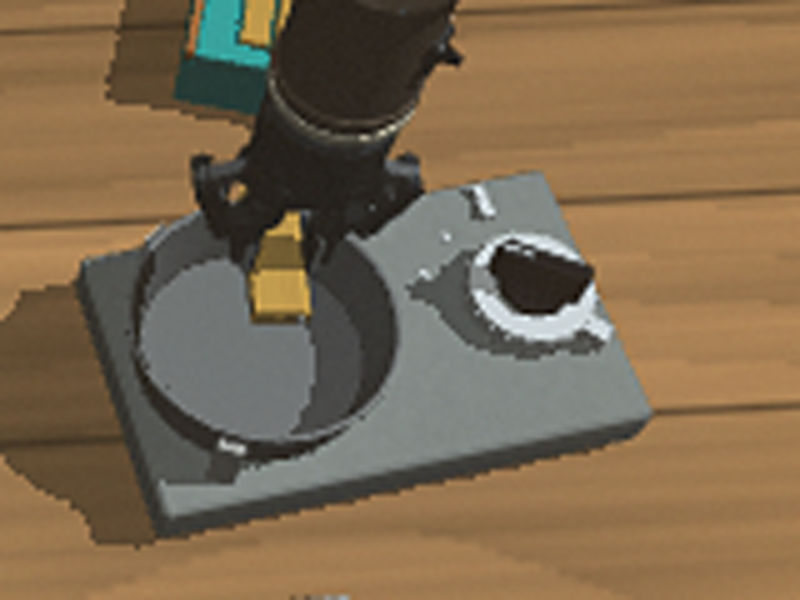

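The hinge is held over the tub, its far end at about (282,300). Lowering it now.

>>> move_arm:
  increments:
    - [[0,0.001,-0.04],[0,0,0],-0.6]
    - [[0,0,-0.04],[0,0,0],-0.6]
    - [[0,0,-0.02],[0,0,0],-0.6]
    - [[0,0,-0.007],[0,0,0],-0.6]
    - [[0,0,-0.003],[0,0,0],-0.6]
    - [[0,0,0],[0,0,0],-0.6]
    - [[0,0,0],[0,0,0],-0.6]

```text
clock: 9.88
position: [0.5622, 0.1943, 0.079]
orientation: [[0.999, -0.046, 0.001], [-0.046, -0.999, 0.001], [0.001, -0.001, -1.0]]
wrist_force: [0.1, -0.2, -3.0]
gripper_width: 0.39
grip_force: 60.5
```

>>> move_arm:
  increments:
    - [[0,0,-0.002],[0,0,0],-0.6]
    - [[0,0,-0.001],[0,0,0],-0.6]
    - [[0,0,0],[0,0,0],-0.6]
    - [[0,0,0],[0,0,0],-0.6]

```text
clock: 10.38
position: [0.5617, 0.1943, 0.0754]
orientation: [[0.999, -0.046, 0.0], [-0.046, -0.999, 0.0], [-0.0, -0.0, -1.0]]
wrist_force: [-2.0, 0.4, 2.4]
gripper_width: 0.39
grip_force: 61.1
```

>>> move_arm:
  increments:
    - [[0,0,0],[0,0,0],-0.3]
    - [[0,0,0],[0,0,0],0]
    - [[0,0,0.001],[0,0,0],0.1]
    - [[0,0,0.03],[0,0,0],0.1]
    - [[0,0,0.05],[0,0,0],0.1]
    - [[-0.004,0.027,0.03],[0,0,0.166],0.1]
    - [[-0.005,0.033,0],[0,0,0.166],0.1]
    - [[-0.005,0.033,0],[0,0,0.166],0.1]
    - [[-0.005,0.033,0],[0,0,0.166],0.1]
    - [[-0.005,0.033,0],[0,0,0.166],0]
    - [[-0.004,0.026,0],[0,0,0.166],0]
    - [[-0.002,0.01,0],[0,0,0.164],0]

```text
clock: 11.88
position: [0.531, 0.3912, 0.1858]
orientation: [[0.434, 0.901, 0.0], [0.901, -0.434, 0.0], [0.0, -0.0, -1.0]]
wrist_force: [0.1, -0.6, 0.1]
gripper_width: 0.496
grip_force: 0.0
```

```bash
python3 - <<'E'
from h import *
s=viewer.grab_frame("scene"); u,v=431,195
cv2.imwrite("pics/tub2.png",cv2.resize(s[v-60:v+60,u-70:u+90],(800,600),interpolation=cv2.INTER_CUBIC))
x=telemetry.get_state(); print(x["position"],x["wrist_force"],x["orientation"],x["q"])
E
```

```text
[0.5308905  0.39186674 0.18593149] [0.10885015 1.10623318 0.64635942] [[ 4.27188687e-01  9.04162490e-01  1.30543712e-04]
 [ 9.04162215e-01 -4.27188663e-01  7.31216835e-04]
 [ 7.16905629e-04 -1.94334868e-04 -9.99999724e-01]] [-1.11544729  0.578937    0.61150241  1.60126321 -0.3653      1.07738112
 -0.84706019]
```

View pics/tub2.png

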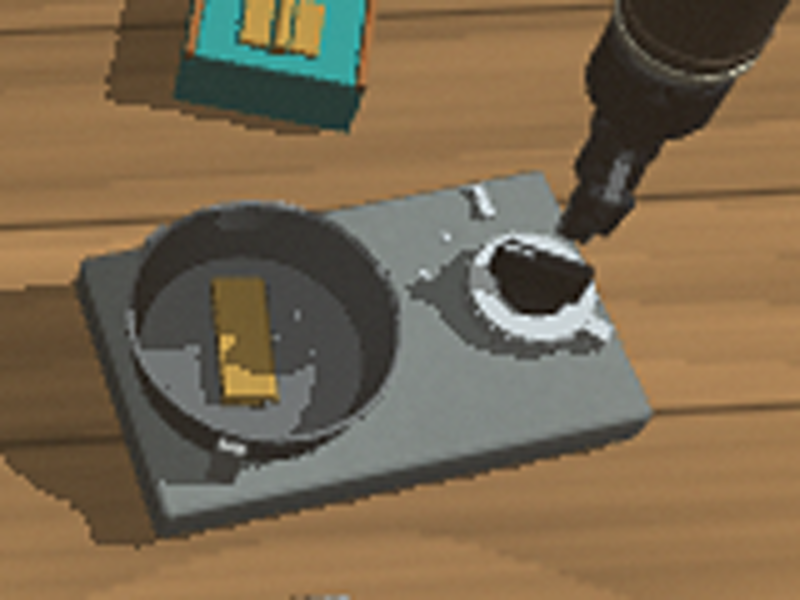

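The hinge lies flat in the tub at about (245,340). I'll refine the polisher's yaw and axis from this picture: deck corners (80,265), (540,175), (652,410), (165,515), mark (470,185)–(490,215).

```bash
python3 - <<'E'
from h import *
S=lambda x,y,z: ray("scene",(x+.5)/5-.5+361,(y+.5)/5-.5+135,z)[:2]
c=[S(*q,.05) for q in((80,265),(540,173),(652,411),(165,515))]
for a,b in((0,1),(3,2),(0,3),(1,2)): d=c[b]-c[a]; print(np.round(np.linalg.norm(d),4),np.degrees(np.arctan2(d[1],d[0])))
m=np.mean(c,0);print(m,"collar",S(535,288,.072),"mark",S(474,185,.056),S(488,216,.056),"tub rim",S(265,330,.105))
# edge fit in both images: grey deck mask -> minAreaRect of base outline in world
import glob
from scipy.optimize import least_squares
def model(p): # x,y,yaw -> corners deck
    R=np.array([[np.cos(p[2]),-np.sin(p[2])],[np.sin(p[2]),np.cos(p[2])]])
    return [R@np.array(k)+p[:2] for k in((.1,.17),(.1,-.17),(-.1,-.17),(-.1,.17))]
P=lambda x,y,z: ray("top",(x+.5)/5.9-.5+115,(y+.5)/5.9-.5+155,z)[:2]
t=[P(*q,.05) for q in((40,165),(705,40),(775,425),(95,550))]
s=[c[2],c[3],c[0],c[1]]
for name,q in(("top",t),("scene",s),("both",(np.array(t)+s)/2)):
    r=least_squares(lambda p:(np.array(model(p))-q).ravel(),[.55,.27,.16]); p=r.x
    R=np.array([[np.cos(p[2]),-np.sin(p[2])],[np.sin(p[2]),np.cos(p[2])]])
    print(name,p[:2],np.degrees(p[2]),"axis",p[:2]+R@[0,.1165],"mark",p[:2]+R@[-.079,.1165])
E
```

```text
0.3356 99.73487207530667
0.3357 99.6868727025134
0.1906 10.005212326617423
0.1909 10.060605052291711
[0.55722279 0.27690144] collar [0.53841079 0.3928039 ] mark [0.44594573 0.37497032] [0.47146225 0.37949389] tub rim [0.57770198 0.19843671]
top [0.54873729 0.27340552] 9.421874943794995 axis [0.52966594 0.38833391] mark [0.45173167 0.3754014 ]
scene [0.55722279 0.27690144] 9.79154896236309 axis [0.53741031 0.39170439] mark [0.45956111 0.37826932]
both [0.55298004 0.27515348] 9.606347882842352 axis [0.53353875 0.39001987] mark [0.45564653 0.37683651]
```

>>> move_arm:
  increments:
    - [[0.002,-0.002,-0.03],[0,0,0],0]
    - [[0,0,-0.035],[0,0,0],0]
    - [[0,0,-0.02],[0,0,0],0]
    - [[0,0,-0.006],[0,0,0],0]
    - [[0,0,0],[0,0,0],0]
    - [[0,0,0],[0,0,0],-0.3]
    - [[0,0,0],[0,0,0],-0.5]

```text
clock: 12.8
position: [0.5339, 0.3877, 0.0962]
orientation: [[0.441, 0.897, 0.001], [0.897, -0.441, 0.001], [0.001, 0.0, -1.0]]
wrist_force: [0.4, 0.5, 0.2]
gripper_width: 0.25
grip_force: 0.0
```

>>> move_arm:
  increments:
    - [[0,0,0],[0,0,0],-0.9]
    - [[0,0,0],[0,0,0],-0.9]
    - [[0,0,0],[0,0,0],-0.9]

```text
clock: 13.18
position: [0.5311, 0.3893, 0.0962]
orientation: [[0.439, 0.898, -0.004], [0.898, -0.439, 0.002], [0.0, -0.005, -1.0]]
wrist_force: [-10.0, 1.2, 8.9]
gripper_width: 0.152
grip_force: 59.3
```

>>> move_arm:
  increments:
    - [[-0.0025,0.0012,0],[0,0,0],-0.9]
    - [[0,0,0],[0,0,-0.12],-0.9]
    - [[0,0,0],[0,0,-0.15],-0.9]
    - [[0,0,0],[0,0,-0.15],-0.9]
    - [[0,0,0],[0,0,-0.15],-0.9]
    - [[0,0,0],[0,0,-0.15],-0.9]
    - [[0,0,0],[0,0,-0.15],-0.9]
    - [[0,0,0],[0,0,-0.077],-0.9]
    - [[0,0,0],[0,0,0],-0.9]
    - [[0,0,0],[0,0,0],-0.9]
    - [[0,0,0],[0,0,0],-0.9]

```text
clock: 14.55
position: [0.5298, 0.3908, 0.0962]
orientation: [[0.986, 0.168, -0.002], [0.168, -0.986, 0.003], [-0.001, -0.004, -1.0]]
wrist_force: [-6.5, 3.7, 7.9]
gripper_width: 0.152
grip_force: 60.0
```

```bash
python3 - <<'E'
from h import *
for i in range(3):
    viewer.grab_frame("top"); x=telemetry.get_state(); o=np.array(x["orientation"]); print(x["position"],x["wrist_force"],x["wrist_torque"],np.degrees(np.arctan2(o[1,1],o[0,1])))
E
```

```text
[0.52981734 0.39071579 0.09622838] [-5.98074415  3.44104732  6.8280918 ] [ 0.60136409  1.25712486 -0.04497218] -80.32446261102639
[0.52979943 0.3907188  0.0962104 ] [-6.53939555  4.02774721  8.6681303 ] [ 0.66880147  1.34303416 -0.02219526] -80.32530519863066
[0.52983173 0.39071231 0.0962314 ] [-6.92880931  3.996463    7.82963569] [ 0.5340181   1.29839156 -0.03106938] -80.32592395007482
```

>>> move_arm:
  increments:
    - [[0,0,0],[0,0,0],-0.5]
    - [[0,0,0],[0,0,0],-0.1]
    - [[0,0,0],[0,0,0],0]
    - [[0,0,0.03],[0,0,0],0]
    - [[0,0,0.05],[0,0,0],0]
    - [[0.003,-0.02,0.015],[0,0,0.1],0]
    - [[0.006,-0.045,0],[0,0,0.179],0]
    - [[0.006,-0.045,0],[0,0,0.179],0]
    - [[0.007,-0.045,0],[0,0,0.179],0]
    - [[0.007,-0.045,0],[0,0,0.179],0]
    - [[0.007,-0.045,0],[0,0,0.179],0]
    - [[0.007,-0.045,0],[0,0,0.179],0]

```text
clock: 16.2
position: [0.5744, 0.0965, 0.1902]
orientation: [[0.223, 0.975, 0.0], [0.975, -0.223, -0.0], [-0.0, 0.0, -1.0]]
wrist_force: [0.2, -0.4, 0.5]
gripper_width: 0.501
grip_force: 0.0
```

>>> move_arm:
  increments:
    - [[0.006,-0.045,0],[0,0,0.18],0]
    - [[0.006,-0.045,0],[0,0,0],0]
    - [[0.006,-0.045,0],[0,0,0],0]
    - [[0.005,-0.029,0],[0,0,0],0]
    - [[0,0,0],[0,0,0],0]
    - [[0,0,0],[0,0,0],0]
    - [[0,0,0],[0,0,0],0]

```text
clock: 17.08
position: [0.5972, -0.0641, 0.19]
orientation: [[0.048, 0.999, -0.0], [0.999, -0.048, 0.001], [0.001, -0.0, -1.0]]
wrist_force: [0.2, 0.6, -0.1]
gripper_width: 0.499
grip_force: 0.0
```

```bash
python3 - <<'E'
from h import *
s=viewer.grab_frame("scene"); t=viewer.grab_frame("top")
a=cv2.resize(s[160:220,425:500],(400,320),interpolation=cv2.INTER_CUBIC)
b=cv2.resize(t[185:250,115:196],(400,320),interpolation=cv2.INTER_CUBIC)
cv2.imwrite("pics/k.png",np.hstack([a,b]))
x=telemetry.get_state(); o=np.array(x["orientation"]); print(x["position"],np.degrees(np.arctan2(o[1,1],o[0,1])))
E
```

```text
[ 0.59721252 -0.06441523  0.19006425] -2.763243725363172
```

View pics/k.png

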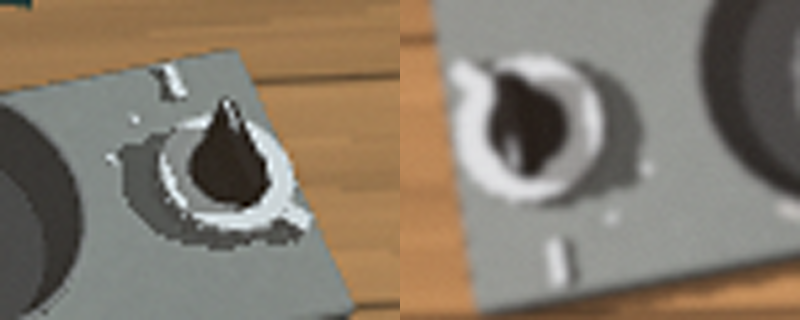

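The knob's pointed end, at about (225,105) in the left panel, is aligned with the mark at (172,80), and the collar tab is where it was. Now I shut the box.

>>> move_arm:
  increments:
    - [[0,0,-0.05],[0,0,0],0]
    - [[0,0,-0.045],[0,0,0],0]
    - [[0,0,-0.0155],[0,0,0],0]
    - [[0,0,0],[0,0,0],0]
    - [[0,0,0],[0,0,0],-0.4]
    - [[0,0,0],[0,0,0],-0.9]
    - [[0,0,0],[0,0,0],-0.9]
    - [[0,0,0],[0,0,0],-0.9]

```text
clock: 18.18
position: [0.5982, -0.0659, 0.0815]
orientation: [[0.05, 0.999, 0.003], [0.999, -0.05, 0.0], [0.001, 0.003, -1.0]]
wrist_force: [-1.1, 0.8, 5.9]
gripper_width: 0.121
grip_force: 59.8
```

>>> move_arm:
  increments:
    - [[-0.015,0.0007,0],[0,0,0],-0.9]
    - [[-0.025,0.0012,0],[0,0,0],-0.9]
    - [[-0.025,0.0012,0],[0,0,0],-0.9]
    - [[-0.025,0.0012,0],[0,0,0],-0.9]
    - [[-0.02,0.0009,0],[0,0,0],-0.9]
    - [[-0.01,0.0005,0],[0,0,0],-0.9]
    - [[-0.002,0,0],[0,0,0],-0.9]
    - [[0,0,0],[0,0,0],-0.9]
    - [[0,0,0],[0,0,0],-0.9]

```text
clock: 19.3
position: [0.4767, -0.0591, 0.0814]
orientation: [[0.05, 0.999, 0.003], [0.999, -0.05, 0.002], [0.002, 0.003, -1.0]]
wrist_force: [-1.8, 5.1, 10.1]
gripper_width: 0.122
grip_force: 60.8
```

>>> move_arm:
  increments:
    - [[-0.002,0,0],[0,0,0],-0.9]
    - [[-0.001,0,0],[0,0,0],-0.9]
    - [[0,0,0],[0,0,0],-0.9]
    - [[0,0,0],[0,0,0],-0.9]

```text
clock: 19.8
position: [0.4743, -0.0589, 0.0814]
orientation: [[0.05, 0.999, 0.004], [0.999, -0.05, 0.002], [0.002, 0.004, -1.0]]
wrist_force: [0.8, 4.5, 7.7]
gripper_width: 0.122
grip_force: 60.4
```

>>> move_arm:
  increments:
    - [[-0.002,0,0],[0,0,0],-0.9]
    - [[0,0,0],[0,0,0],-0.9]
    - [[0,0,0],[0,0,0],-0.9]

```text
clock: 20.18
position: [0.4739, -0.0589, 0.0814]
orientation: [[0.049, 0.999, 0.007], [0.999, -0.049, 0.001], [0.001, 0.007, -1.0]]
wrist_force: [6.4, 3.7, 0.5]
gripper_width: 0.124
grip_force: 59.5
```

>>> move_arm:
  increments:
    - [[-0.002,0,0],[0,0,0],-0.9]
    - [[0,0,0],[0,0,0],-0.9]
    - [[0,0,0],[0,0,0],-0.9]

```text
clock: 20.55
position: [0.4738, -0.0589, 0.0815]
orientation: [[0.049, 0.999, 0.011], [0.999, -0.049, 0.0], [0.001, 0.011, -1.0]]
wrist_force: [14.1, 4.8, -8.0]
gripper_width: 0.125
grip_force: 59.1
```

>>> move_arm:
  increments:
    - [[0,0,0],[0,0,0],-0.5]
    - [[0,0,0],[0,0,0],-0.1]
    - [[0,0,0],[0,0,0],0]
    - [[0.001,0,0.03],[0,0,0],0]
    - [[0,0,0.05],[0,0,0],0]
    - [[-0.03,0.03,0.05],[0,0,0],0]
    - [[-0.03,0.05,0.03],[0,0,0],0]
    - [[-0.02,0.05,0],[0,0,0],0]
    - [[0,0.05,0],[0,0,0],0]
    - [[0,0,0],[0,0,0],0]
    - [[0,0,0],[0,0,0],0]

```text
clock: 21.92
position: [0.3919, 0.1155, 0.2357]
orientation: [[0.05, 0.999, -0.0], [0.999, -0.05, -0.001], [-0.001, -0.0, -1.0]]
wrist_force: [-0.0, -0.1, -0.1]
gripper_width: 0.499
grip_force: 0.0
```

```bash
python3 - <<'E'
from h import *
s=viewer.grab_frame("scene")
cv2.imwrite("pics/end.png",cv2.resize(s[100:310,130:520],(800,431),interpolation=cv2.INTER_CUBIC))
E
```

```text
(no output)
```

View pics/end.png

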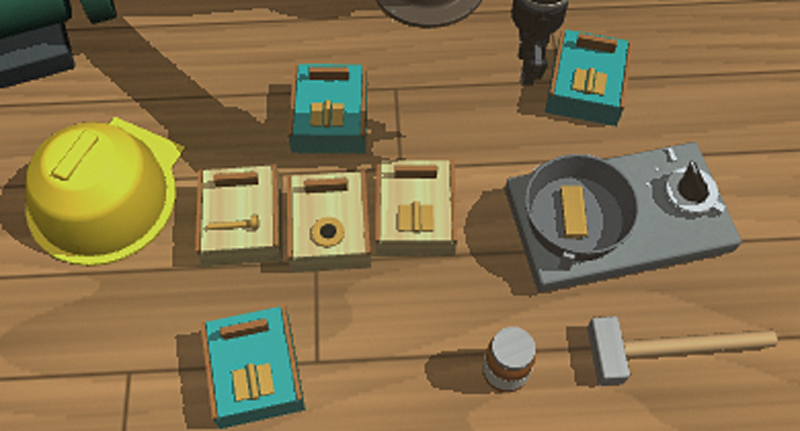

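The hinge box at (415,205) is shut and the hinge lies flat in the tub at (573,210). The knob points at the mark, and the jar, hammer and hat look as they did at the start.

```bash
python3 -c "from rig import job; print(job.hand_in())"
```

```text
the job is handed in; nothing more can be done
None
```

I handed the job in at about 22 s: the hinge is flat in the tub, the knob points at the long mark with the collar where it was set, the hinge box is shut, and nothing else was touched. I checked this only from the camera pictures and force readings, and the hand-in returned no verdict.

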